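Clear the offcuts and hold the hidden bolt head still

ROBOT

A 6-joint arm with a two-finger parallel gripper is mounted at the origin on the work surface. World frame = base frame: x ahead of the robot, y to its left, z up, the work surface at z = 0. Lengths are in m, angles in degrees, forces in N, time in s.
With the tool pointing down it reaches from about 0.4 to 0.825 m from the base axis. Payload 7 kg.
Tool frame: the origin (TCP) lies midway between the tips of the shut fingers; the grasp point (between the pads) lies 19 mm behind it; z points along the fingers, y is the direction in which the jaws open and shut (so a half turn about z gives the same grasp; the last joint's range is limited). The gripper opens to 88 mm and grips with 3 to 60 N. Pads are 19 mm wide; open, the fingers measure 130 mm over their backs; the gripper's body (78 mm by 193 mm) begins 47 mm behind the grasp point.
Start: joints at [-57.806, 20.546, 0.682, 0, -70.136, -16.507], TCP at [0.182, -0.65, 0.227] pointing down, gripper open.
Joint ranges: [-176.03, 176.03], [-82.01, 121.73], [-58.28, 71.71], [-173.87, 95.51], [-174.79, -0.11], [-173.66, 173.66]. Speed limits (degrees/s): [136.94, 136.94, 172.46, 180, 180, 180].

INTERFACE

Orientations are given as [roll, pitch, yaw] about the fixed x, y, z axes, in that order (R = Rz(yaw) Ry(pitch) Rx(roll)).
In Python, from plant import get_state, capture, get_calibration, close_job, boxes_of, cut_out gives the robot as it stands.
- The arm moves only by the tool apply_moves, never from a script. Its argument "commands" is a list of rows, each an object with "grip": the closure, from 0 (fully open) to 1 (shut); "slide": the shift along the tool's x, y, z in m, a list of three; "roll": the turn about the tool's z in degrees. In form: [{"grip": grip, "slide": [x, y, z], "roll": roll}, ...]. A call has 1 to 5 rows; each row is the pose to reach, as a shift and turn from the pose commanded when the call began, along the tool's axes at that moment; what a row does not reach only later rows make up. A row lasts 1/8 s, in which the tool goes at most 62.5 mm and 10.7 degrees, less where a joint would pass 70% of its speed; a pose out of reach is approached as far as the arm can. A call with a gripper value outside its range is refused whole. The fingers move at their own pace and stop on an object; "grip_force" is the grip in N (left out, the last holds). Time passes only in rows, so rows that repeat a pose let the fingers close. It gives the time, the measured TCP pose, the force and the opening at its end, in the units of the state.
- get_state(): the state, without advancing time (a new reading comes with each control period).
- capture(name): name is "side" or "top" or "wrist"; returns (picture, depth): 384x512x3 uint8, red, green, blue; 384x512 float32, m along the optical axis (not along the pixel's ray), 0 where there is no reading.
- get_calibration(name): a dict with "mtx" (3x3 intrinsics, pixels), "R" (3x3) and "t" (3): a world point X has camera coordinates R X + t. Camera axes: x right, y down, z forward; pixel columns grow to the right and rows downward; lengths in m; the calibration is good to about 2 mm. A picture is of the moment at which its call begins: read the wrist's pose just before it. get_calibration takes no time and is no camera call; for the wrist camera it gives the pose at the moment of the call.
- close_job(): hands the job in, once; it reports no verdict.
Trained networks look in the newest picture that a camera, given by its name, has taken for a name from the list of things; names that differ only in an ending like _2 or _b are one class to them, and where a whole thing is asked for, a point or a joint stands for the part that bears it (a point fixed in the world has none). Each returns a list of dicts, best first, with "score" (0 to 1); they miss things now and then, are a little off and sometimes report something else, mostly with a low value. They report only what shows in the picture. A call takes as long as a camera call. They do not tell look-alikes from the thing itself.
- boxes_of(name, camera): "position" ([x, y, z] in m, in the coordinates of the camera as it stood for that picture, good to about 4 mm: the middle of the surface that is visible of it).
- cut_out(name, camera): "mask" (384x512 bool, what is visible of it).
The state is a dict: "time_s": time; "joints": joint angles; "qd": joint speeds; "joint_torque": joint torques, N m; "tcp_pos": TCP position; "eef_rot": TCP orientation; "contact_force": force on the tool from outside, world axes, zero at the start; "moment": the same for the moment, N m; "gripper_width": finger opening in m.
Only numpy, scipy, OpenCV 4.12 (cv2) and the standard library are available. Lean on these libraries where they do the work, as an engineer would, in place of code of your own. Each camera call takes 0.05 s, during which the arm holds its last target.

TASK

The two wood offcuts lying across the gap between the steel bracket and the wooden rail go into the open bin. Then reach down into the gap behind the bracket, grip the hidden hexagonal bolt head between the fingertips and stop it from turning: the spanner left on the nut is slowly sinking and drags the bolt round with it. Finish while still holding the head firmly so that the bolt stands still; do not touch the spanner, and leave the paint tin and the screwdriver where they are.

Things in the scene. Friction and masses are not known exactly. Their poses are not given: they have to be found in the camera images.
- fixture: Work piece fixed to the bench: board 200 x 260 x 18 mm with an upright steel bracket plate (6 mm thick, 120 mm wide in y), a wooden rail behind it, a wooden cleat before it. Origin: at bench height below the middle of the bracket's rear face (its face away from the robot). Own x: from bracket to rail, away from the robot; y: along the gap; z up. Bracket spans x -6 to 0 mm.
- gap_top (a point): Middle of the gap's mouth, right above the bolt head, 105 mm above the bench, level with the tops of bracket and rail; axes as the fixture's. The gap is 46 mm wide (fixture x 0 to 46 mm), open at top and both ends, its floor 18 mm above the bench. The rail behind is 24 mm thick (x 46 to 70) and 260 mm wide; the cleat before the bracket (x -28 to -6) is 150 mm wide, top at 98 mm.
- bolt_head: Hexagonal steel bolt head in the gap, 24 mm across flats, 27.7 over corners, 16 mm thick. Origin: its centre, 23 mm behind the bracket (mid gap), 72 mm above the bench, 33 mm below the bracket's top. Own x: bolt axis, level, as the fixture's x; own y points as the spanner does; flats at +-y. A sleeve of 24 mm diameter joins it to the bracket. Clear around and 40 mm below; can be pinched at its sides at any turn.
- spanner: Flat dark steel spanner on the nut in front of the cleat (robot's side), turning as one with nut and bolt. Origin: on the bolt's axis at the nut, 35 mm before the bracket's rear face, 72 mm above the bench. It reaches 115 mm out along its own +y, is 38 mm across at the nut and 8 mm thick. Its end may stand up to 160 mm above the bench.
- bolt (a joint): Turn of bolt, nut and spanner, rad: 0 = spanner level, pointing along the fixture's +y; negative = its end raised (starts at -0.8 to -0.45); grows as the spanner sinks. By its own weight (about 0.04 Nm) it sinks steadily in the stiff thread, at roughly 0.01 to 0.03 rad/s, and stands still only while the bolt is held.
- offcut_a: Loose wood offcut, 100 x 24 x 28 mm (own x, y, z), 45 g or so, lying across the gap on top of bracket and rail, long side roughly along the fixture's x, on the fixture's -y side of the bolt head. Origin: centre of its underside, 105 mm above the bench at the start.
- offcut_b: Loose wood offcut like the other (100 x 24 x 28 mm), lying across the gap on the fixture's +y side of the bolt head; about 40 to 50 mm of clear space between the two. Origin: centre of its underside.
- bin: Open grey plastic bin, fixed, 200 x 170 x 90 mm high outside (own x, y, z), walls 4 mm. Origin: centre of its underside on the bench.
- tin: Closed paint tin, loose, 72 mm diameter, 85 mm high, standing. Origin: centre of its underside. A bystander.
- screwdriver: Loose screwdriver with red handle, about 200 mm long, lying. A bystander.
- tray: Flat white paint tray, fixed, 200 x 160 x 18 mm, with dabs of dried paint. Origin: centre of its underside. A bystander.
Things that resemble listed ones, but are neither listed nor needed, are in the scene too. What is shaped like the offcut_b but green is not meant. Leave any pink look-alike of the offcut_a alone.

How it is judged (in metres and radians):
On the way, in this order (a step that is already met when the one before it is completed fails the run):
1. both offcuts lie in the bin (x of offcut_a in the frame of bin between -0.095 and 0.095 m and y of offcut_a in the frame of bin between -0.08 and 0.08 m and z of offcut_a in the frame of bin between 0 and 0.085 m and x of offcut_b in the frame of bin between -0.095 and 0.095 m and y of offcut_b in the frame of bin between -0.08 and 0.08 m and z of offcut_b in the frame of bin between 0 and 0.085 m and linear speed of each of offcut_a, offcut_b below 0.03 m/s), for 0.2 s.
2. the bolt head is gripped and the bolt has stopped turning (contact force between the fingers and bolt_head above 4 N and distance between the grasp point and bolt_head below 0.022 m and velocity of joint bolt between -0.005 and 0.005 rad/s), for 0.5 s.
At the end, for the whole second after the job is handed in: Both offcuts lie at rest in the bin (centres of their undersides within its walls and below its rim); the fingers press on the bolt head with more than 4 N, with the head between them (grasp point within 22 mm of its centre), and the bolt turns slower than 0.005 rad/s either way (all of step 1 and all of step 2); the arm keeps its last pose, push and grip.
It fails at once if the spanner is touched (contact force between any of the fingers, the arm and spanner above 1.5 N).
It fails at once if the paint tin is disturbed (distance of tin from where it was at the start of the episode above 0.02 m or angle between tin's own z axis and vertical above 0.3 rad).
It fails at once if the screwdriver is disturbed (distance of screwdriver from where it was at the start of the episode above 0.02 m).
It also fails if it takes over 58 s, if anything falls off the work surface, if the arm or the gripper's body presses on something with over 40 N, if the wrist force passes 120 N, or if a joint passes its speed limit or range.

## Working session

There is one attempt and no reset: what is moved stays moved. The work goes in short steps, Python scripts to look and compute and a tool call to move; the robot and the scene stay as the last step left them, time stands still between calls to the robot, and variables do not carry over. Pictures are saved under pics/ and viewed, and the job is handed in when it is done.

Besides the shell and the picture viewer there is one more tool, called after "Request:" by a JSON object that holds its "name" and its "arguments". apply_moves: Moves the arm, as the interface text tells. Its arguments: {"type":"object","properties":{"commands":{"type":"array"},"grip_force":{"type":"number"}},"required":["commands"]}

```bash
mkdir -p pics; ls; python3 - <<'E'
from plant import *
import cv2,numpy as np
s=get_state();print(s)
for n in ["side","top","wrist"]:
    p,d=capture(n);c=get_calibration(n)
    cv2.imwrite(f"pics/{n}0.png",p[:,:,::-1]);np.savez(f"{n}0.npz",p=p,d=d,**c)
    print(n,c)
E
```

```text
pics
{'time_s': 0.0, 'joints': array([-5.78049073e+01,  2.05928886e+01,  6.32410856e-01, -1.87548240e-02,
       -7.01356838e+01, -1.65069476e+01]), 'qd': array([-0.11220115,  0.06439758,  0.01659985, -0.10763347, -0.05156802,
        0.03108789]), 'joint_torque': array([-8.37750595e-04, -5.82717562e+01,  2.93049717e+01,  6.99720427e+00,
        6.77498057e-03, -1.20564591e-04]), 'tcp_pos': array([ 0.18235033, -0.64938638,  0.22560022]), 'eef_rot': array([ 1.79902792e+02, -1.04211592e-02, -1.64318234e+02]), 'contact_force': array([-0.65092918,  0.00459408, -0.18017132]), 'moment': array([-0.01885254,  0.01192328, -0.06426929]), 'gripper_width': 0.08787798527981576}
side {'mtx': array([[381.61155713,   0.        , 259.86749415],
       [  0.        , 381.61155713, 190.08558842],
       [  0.        ,   0.        ,   1.        ]]), 'R': array([[ 0.99951237, -0.03079292,  0.00517952],
       [-0.01742744, -0.68775231, -0.72573621],
       [ 0.02590977,  0.72529205, -0.68795358]]), 't': array([-0.603767  ,  0.08122921,  0.95275432])}
top {'mtx': array([[358.70780608,   0.        , 254.14335643],
       [  0.        , 358.70780608, 190.6084475 ],
       [  0.        ,   0.        ,   1.        ]]), 'R': array([[ 0.01397809, -0.99985215, -0.01001409],
       [-0.99048386, -0.01247436, -0.13706245],
       [ 0.13691726,  0.01183467, -0.99051179]]), 't': array([0.0063276 , 0.60090552, 0.82207486])}
wrist {'mtx': array([[309.62941766,   0.        , 251.96859059],
       [  0.        , 309.62941766, 192.74066225],
       [  0.        ,   0.        ,   1.        ]]), 'R': array([[-0.27019184,  0.96280142,  0.00312968],
       [ 0.93138521,  0.26054906,  0.25423567],
       [ 0.24396303,  0.07160734, -0.96713723]]), 't': array([ 0.67290431, -0.03312164,  0.39066595])}
```

View pics/side0.png

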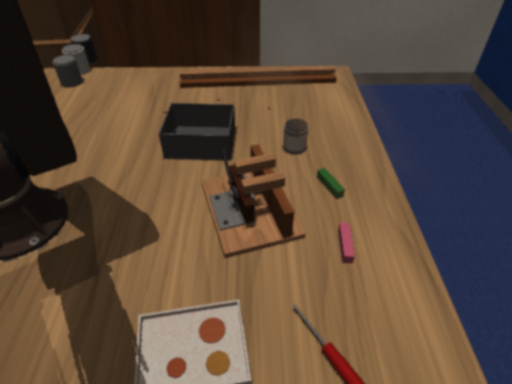

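View pics/top0.png

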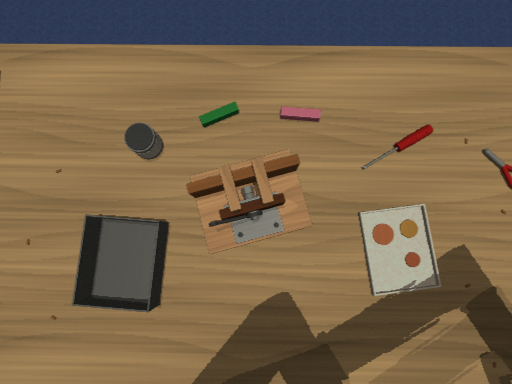

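```bash
cat > h.py <<'E'
import numpy as np,cv2
from plant import *
def w(c,p): return c["R"].T@(np.asarray(p)-c["t"])
def pts(n,p,d,c):
    v,u=np.mgrid[0:384,0:512];K=c["mtx"]
    P=np.stack([(u-K[0,2])/K[0,0]*d,(v-K[1,2])/K[1,1]*d,d],-1)
    W=(P-c["t"])@c["R"]; W[d<=0]=np.nan
    return W
def px(c,X):
    q=c["R"]@np.asarray(X)+c["t"];q=c["mtx"]@q;return (q[:2]/q[2]).round(0)
E
python3 - <<'E'
from h import *
c=get_calibration("top")
for n in ["offcut_a","bin","spanner","fixture","tin","screwdriver"]:
  for cam in ["top","side"]:
    c=get_calibration(cam)
    for b in boxes_of(n,cam): print(n,cam,round(b["score"],2),w(c,b["position"]).round(3),px(c,w(c,b["position"])))
E
```

```text
offcut_a top 0.94 [0.798 0.11  0.027] [217. 113.]
offcut_a top 0.92 [ 0.794 -0.101  0.028] [301. 116.]
offcut_a top 0.85 [0.59  0.065 0.135] [230. 189.]
offcut_a top 0.61 [0.608 0.    0.134] [260. 182.]
offcut_a side 0.91 [ 0.61  -0.009  0.134] [263. 181.]
offcut_a side 0.9 [0.593 0.061 0.13 ] [255. 163.]
offcut_a side 0.62 [0.798 0.1   0.027] [331. 182.]
bin top 0.69 [0.422 0.333 0.002] [123. 263.]
bin side 0.82 [0.428 0.336 0.048] [199. 128.]
spanner top 0.54 [0.529 0.054 0.102] [235. 219.]
spanner side 0.68 [0.525 0.052 0.101] [227. 175.]
fixture top 0.85 [0.56  0.024 0.017] [250. 208.]
fixture side 0.96 [ 0.576 -0.031  0.022] [249. 222.]
tin top 0.71 [0.717 0.275 0.082] [144. 138.]
tin side 0.77 [0.719 0.263 0.061] [296. 137.]
screwdriver top 0.73 [ 0.737 -0.375  0.023] [411. 139.]
screwdriver side 0.8 [ 0.73  -0.366  0.022] [335. 358.]
```

```bash
python3 - <<'E'
from h import *
z=np.load("top0.npz");p,d=z["p"],z["d"];c=z
W=pts("top",p,d,c)
def rect(m,name):
    m=m.astype(np.uint8);n,l,st,ce=cv2.connectedComponentsWithStats(m)
    for i in range(1,n):
        if st[i,4]<60: continue
        P=W[l==i]
        r=cv2.minAreaRect((P[:,:2]*1000).astype(np.float32));print(name,np.round(ce[i]),st[i,4],np.round(r[0],1),np.round(r[1],1),round(r[2],1),"z",np.median(P[:,2]).round(4),"mean",P.mean(0).round(4))
roi=np.zeros((384,512),bool);roi[120:260,180:320]=1
Z=W[...,2]
rect(roi&(Z>.126)&(Z<.14),"off")
rect(roi&(Z>.097)&(Z<.112),"top105")
rect(roi&(Z>.010)&(Z<.026),"board")
roi2=np.zeros((384,512),bool);roi2[200:320,60:185]=1
rect(roi2&(Z>.06)&(Z<.1),"binrim")
rect((W[...,2]>.07)&(np.arange(512)[None]<180)&(np.arange(384)[:,None]<180),"tin")
cr=np.hstack([cv2.resize(p[135:260,180:320],None,fx=5,fy=4.8,interpolation=cv2.INTER_CUBIC)])
cv2.imwrite("pics/crop_top.png",cr[:,:,::-1])
z=np.load("side0.npz");cr=cv2.resize(z["p"][130:260,190:320],None,fx=4.6,fy=4.6,interpolation=cv2.INTER_CUBIC);cv2.imwrite("pics/crop_side.png",cr[:,:,::-1])
E
```

```text
off [262. 180.] 515 [612.1  -4.2] [99.9 24. ] 15.8 z 0.1337 mean [ 0.6114 -0.0042  0.1337]
off [230. 188.] 513 [594.4  65.7] [99.3 24. ] 16.6 z 0.1337 mean [0.5941 0.0656 0.1337]
top105 [282. 163.] 383 [656.1 -47.6] [24.4 79.8] 16.3 z 0.1058 mean [ 0.6553 -0.0476  0.1056]
top105 [243. 173.] 244 [631.6  39. ] [25.7 48.9] 15.5 z 0.1056 mean [0.6305 0.0387 0.1054]
top105 [205. 184.] 392 [606.2 124.9] [24.4 79.6] 16.2 z 0.1057 mean [0.6055 0.1246 0.1055]
top105 [251. 205.] 555 [562.2  18.4] [ 27.9 148.1] 16.2 z 0.0993 mean [0.5603 0.0191 0.1002]
board [277. 155.] 181 [694.6 -40. ] [17.3 73.2] 14.6 z 0.019 mean [ 0.6945 -0.0404  0.0189]
board [241. 165.] 134 [669.3  48. ] [16.5 55.4] 16.8 z 0.019 mean [0.669  0.0486 0.0188]
board [205. 175.] 188 [643.2 138.2] [17.2 74.9] 17.4 z 0.0187 mean [0.6427 0.1386 0.0187]
board [255. 215.] 4061 [552.5  15.5] [141.4 259.9] 16.1 z 0.0193 mean [0.5427 0.0116 0.02  ]
board [248. 190.] 185 [603.2  29.7] [36.3 53.2] 16.2 z 0.0188 mean [0.6054 0.0304 0.0189]
binrim [113. 267.] 1654 [430.4 317.5] [172.  200.3] 85.9 z 0.0832 mean [0.4194 0.3276 0.0802]
tin [140. 137.] 742 [719.9 284.8] [70.5 69.7] 45.8 z 0.0851 mean [0.718  0.2832 0.0842]
```

View pics/crop_top.png

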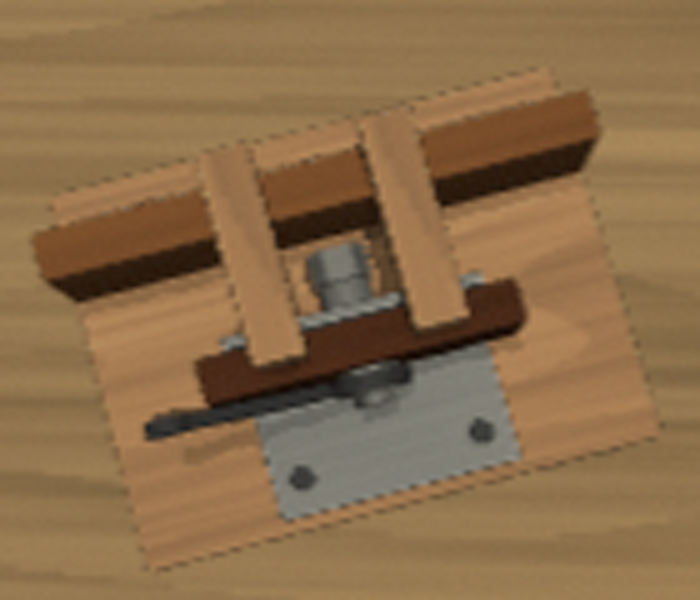

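View pics/crop_side.png

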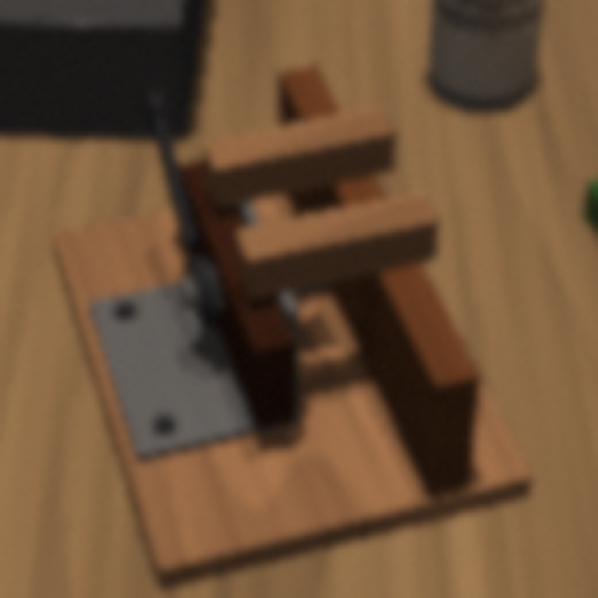

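Picture reading (top view): there are four offcut-shaped things. The natural-wood pair across the gap is at (262,180), on the fixture's -y side, which makes it offcut_a, and (230,188), on the +y side next to the raised spanner, which makes it offcut_b. The look-alikes are green at (219,113) and pink at (301,114). Both crops show the natural-wood pair lying on bracket and rail, with the bolt head between them. The bin is the open box at (123,263).

```bash
cat >> h.py <<'E'
from scipy.spatial.transform import Rotation as Ro
def go(t,yaw=None,s=None):
    s=s or get_state();R=Ro.from_euler("xyz",s["eef_rot"],degrees=True)
    print("t",s["time_s"],"tcp",s["tcp_pos"].round(4),"rot",s["eef_rot"].round(2),"w",round(s["gripper_width"],4),"F",s["contact_force"].round(1))
    print("slide",R.inv().apply(np.array(t)-s["tcp_pos"]).round(4), "" if yaw is None else ("roll",round(-(yaw-s["eef_rot"][2]),2)))
E
python3 - <<'E'
from h import *
go([.612,-.004,.2])
go([.612,-.004,.227],-164)
c=get_calibration("wrist");s=get_state();R=Ro.from_euler("xyz",s["eef_rot"],degrees=True)
print("cam in tool",R.inv().apply(-c["R"].T@c["t"]-s["tcp_pos"]))
E
```

```text
t 0.75 tcp [ 0.1825 -0.6499  0.2266] rot [-180.      0.   -164.31] w 0.0875 F [-0.1 -0.4 -0.8]
slide [-0.5881  0.5057  0.0266] 
t 0.75 tcp [ 0.1825 -0.6499  0.2266] rot [-180.      0.   -164.31] w 0.0875 F [-0.1 -0.4 -0.8]
slide [-5.881e-01  5.057e-01 -4.000e-04] ('roll', np.float64(-0.31))
cam in tool [ 0.06742491  0.00074481 -0.15828152]
```

Request:
{"name": "apply_moves", "arguments": {"commands": [{"grip": 0.4, "slide": [-0.05, 0.043, 0], "roll": 0}, {"grip": 0.4, "slide": [-0.095, 0.082, 0], "roll": 0}, {"grip": 0.4, "slide": [-0.14, 0.12, 0], "roll": 0}, {"grip": 0.4, "slide": [-0.185, 0.16, 0], "roll": 0}, {"grip": 0.4, "slide": [-0.23, 0.198, 0], "roll": 0}], "grip_force": 25}}

```text
time_s: 1.38
tcp_pos: [0.3512, -0.3954, 0.2269]
eef_rot: [-180.0, 0.0, -164.3]
contact_force: [1.8, 0.1, -0.8]
gripper_width: 0.0525
```

Request:
{"name": "apply_moves", "arguments": {"commands": [{"grip": 0.4, "slide": [-0.045, 0.038, 0], "roll": 0}, {"grip": 0.4, "slide": [-0.09, 0.077, 0], "roll": 0}, {"grip": 0.4, "slide": [-0.135, 0.115, 0], "roll": 0}, {"grip": 0.4, "slide": [-0.18, 0.154, 0], "roll": 0}, {"grip": 0.4, "slide": [-0.225, 0.192, 0], "roll": 0}]}}

```text
time_s: 2.0
tcp_pos: [0.516, -0.1495, 0.2271]
eef_rot: [-180.0, 0.1, -164.3]
contact_force: [0.9, -1.6, 0.6]
gripper_width: 0.0524
```

Request:
{"name": "apply_moves", "arguments": {"commands": [{"grip": 0.4, "slide": [-0.045, 0.039, 0], "roll": 0}, {"grip": 0.4, "slide": [-0.09, 0.078, 0], "roll": 0}, {"grip": 0.4, "slide": [-0.133, 0.116, 0], "roll": 0}, {"grip": 0.4, "slide": [-0.133, 0.116, 0.03], "roll": 0}, {"grip": 0.4, "slide": [-0.133, 0.116, 0.03], "roll": 0}]}}

```text
time_s: 2.62
tcp_pos: [0.6103, -0.0033, 0.1942]
eef_rot: [180.0, -0.3, -164.3]
contact_force: [-0.5, 0.3, 0.3]
gripper_width: 0.0529
```

```bash
python3 - <<'E'
from h import *
go([.612,-.004,.102],-164)
p,d=capture("wrist");c=get_calibration("wrist");W=pts("w",p,d,c)
Z=W[...,2];m=((Z>.126)&(Z<.14)&(W[...,0]>.5)&(W[...,0]<.68)).astype(np.uint8)
n,l,st,ce=cv2.connectedComponentsWithStats(m)
for i in range(1,n):
    if st[i,4]>200:
        r=cv2.minAreaRect((W[l==i][:,:2]*1000).astype(np.float32));print(ce[i].round(),st[i,4],r)
cv2.imwrite("pics/w1.png",p[:,:,::-1])
E
```

```text
t 2.625 tcp [ 0.6103 -0.0033  0.1942] rot [ 179.97   -0.28 -164.27] w 0.0529 F [-0.5  0.3  0.3]
slide [-0.0019 -0.0012  0.0922] ('roll', np.float64(-0.27))
[434. 120.] 293 ((516.3557739257812, 105.53938293457031), (7.030322551727295, 19.1842098236084), 16.33662223815918)
[255. 191.] 3463 ((602.4232788085938, -2.6656322479248047), (80.5929946899414, 24.019033432006836), 15.746011734008789)
[351. 184.] 2950 ((582.4468383789062, 66.25834655761719), (74.99181365966797, 24.242258071899414), 16.543785095214844)
```

View pics/w1.png

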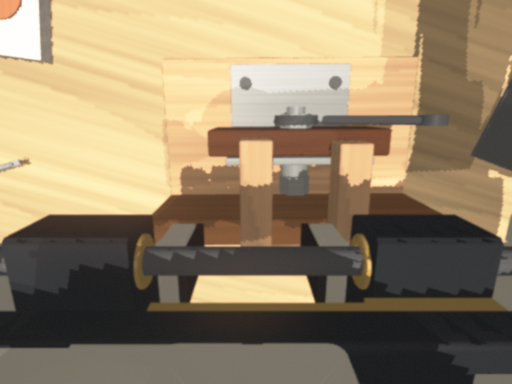

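The wrist view shows offcut_a at (255,191) between the open fingers, the bolt head at (293,180) and the spanner to the right at (380,119). I'll go down and grip.

Request:
{"name": "apply_moves", "arguments": {"commands": [{"grip": 0.4, "slide": [0, 0, 0.03], "roll": 0}, {"grip": 0.4, "slide": [0, 0, 0.06], "roll": 0}, {"grip": 0.4, "slide": [0, 0, 0.092], "roll": 0}, {"grip": 0.4, "slide": [0, 0, 0.094], "roll": 0}, {"grip": 0.8, "slide": [0, 0, 0.094], "roll": 0}]}}

```text
time_s: 3.3
tcp_pos: [0.6128, -0.0041, 0.1045]
eef_rot: [-180.0, 0.1, -164.3]
contact_force: [0.1, 0.4, -1.0]
gripper_width: 0.0469
```

Request:
{"name": "apply_moves", "arguments": {"commands": [{"grip": 0.9, "slide": [0, 0, 0], "roll": 0}, {"grip": 0.9, "slide": [0, 0, 0], "roll": 0}, {"grip": 0.9, "slide": [0, 0, 0], "roll": 0}, {"grip": 0.9, "slide": [0, 0, -0.02], "roll": 0}, {"grip": 0.9, "slide": [0, 0, -0.05], "roll": 0}]}}

```text
time_s: 3.92
tcp_pos: [0.611, -0.0038, 0.1522]
eef_rot: [180.0, -0.1, -164.3]
contact_force: [-0.3, 0.0, -0.5]
gripper_width: 0.0239
```

```bash
python3 - <<'E'
from h import *
go([.43,.345,.205])
go([.43,.345,.05])
E
```

```text
t 3.925 tcp [ 0.611  -0.0038  0.1522] rot [ 1.7999e+02 -1.4000e-01 -1.6432e+02] w 0.0239 F [-0.3  0.  -0.5]
slide [ 0.0801  0.3847 -0.0525] 
t 3.925 tcp [ 0.611  -0.0038  0.1522] rot [ 1.7999e+02 -1.4000e-01 -1.6432e+02] w 0.0239 F [-0.3  0.  -0.5]
slide [0.0797 0.3847 0.1025]
```

Request:
{"name": "apply_moves", "arguments": {"commands": [{"grip": 0.9, "slide": [0, 0, -0.055], "roll": 0}, {"grip": 0.9, "slide": [0.01, 0.05, -0.055], "roll": 0}, {"grip": 0.9, "slide": [0.02, 0.1, -0.055], "roll": 0}, {"grip": 0.9, "slide": [0.03, 0.15, -0.055], "roll": 0}, {"grip": 0.9, "slide": [0.04, 0.2, -0.055], "roll": 0}]}}

```text
time_s: 4.55
tcp_pos: [0.5183, 0.1793, 0.2078]
eef_rot: [180.0, 0.0, -164.3]
contact_force: [0.5, 1.4, 0.3]
gripper_width: 0.0238
```

Request:
{"name": "apply_moves", "arguments": {"commands": [{"grip": 0.9, "slide": [0.01, 0.05, 0], "roll": 0}, {"grip": 0.9, "slide": [0.02, 0.1, 0], "roll": 0}, {"grip": 0.9, "slide": [0.03, 0.15, 0], "roll": 0}, {"grip": 0.9, "slide": [0.04, 0.185, 0], "roll": 0}, {"grip": 0.9, "slide": [0.04, 0.185, 0.02], "roll": 0}]}}

```text
time_s: 5.18
tcp_pos: [0.4301, 0.3483, 0.1888]
eef_rot: [179.9, 0.2, -164.1]
contact_force: [-0.1, -0.8, -1.7]
gripper_width: 0.0238
```

```bash
python3 - <<'E'
from h import *
go([.43,.345,.05])
E
```

```text
t 5.175 tcp [0.4301 0.3483 0.1888] rot [ 1.7988e+02  1.6000e-01 -1.6412e+02] w 0.0238 F [-0.1 -0.8 -1.7]
slide [ 0.0013 -0.0034  0.1387]
```

Request:
{"name": "apply_moves", "arguments": {"commands": [{"grip": 0.9, "slide": [0, -0.005, 0.045], "roll": 0}, {"grip": 0.9, "slide": [0, -0.005, 0.09], "roll": 0}, {"grip": 0.9, "slide": [0, -0.005, 0.135], "roll": 0}, {"grip": 0.9, "slide": [0, -0.005, 0.138], "roll": 0}, {"grip": 0.55, "slide": [0, -0.005, 0.138], "roll": 0}]}}

```text
time_s: 5.8
tcp_pos: [0.4326, 0.3412, 0.0507]
eef_rot: [180.0, 0.1, -164.3]
contact_force: [-0.5, -0.3, 1.0]
gripper_width: 0.0291
```

Request:
{"name": "apply_moves", "arguments": {"commands": [{"grip": 0.55, "slide": [0, 0, 0], "roll": 0}, {"grip": 0.55, "slide": [0, 0, 0], "roll": 0}, {"grip": 0.55, "slide": [0, 0, -0.05], "roll": 0}, {"grip": 0.45, "slide": [0, 0, -0.11], "roll": 0}, {"grip": 0.4, "slide": [0, 0, -0.15], "roll": 0}]}}

```text
time_s: 6.42
tcp_pos: [0.4326, 0.3411, 0.2036]
eef_rot: [179.9, 0.2, -164.3]
contact_force: [1.0, 0.5, -1.1]
gripper_width: 0.051
```

```bash
python3 - <<'E'
from h import *
go([.594,.066,.21])
p,d=capture("top");W=pts("t",p,d,get_calibration("top"))
cv2.imwrite("pics/t2.png",p[:,:,::-1])
for b in boxes_of("offcut_a","top"): print(round(b["score"],2),w(get_calibration("top"),b["position"]).round(3))
E
```

```text
t 6.425 tcp [0.4326 0.3411 0.2036] rot [ 179.85    0.2  -164.3 ] w 0.051 F [ 1.   0.5 -1.1]
slide [-0.0809 -0.3085 -0.0069] 
0.94 [0.593 0.065 0.137]
```

View pics/t2.png

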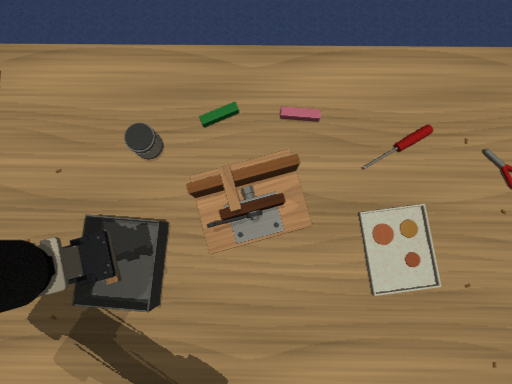

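offcut_a is in the bin (a strip of it shows at (112,280)), and offcut_b is still at (230,188). Going to offcut_b.

Request:
{"name": "apply_moves", "arguments": {"commands": [{"grip": 0.4, "slide": [-0.013, -0.05, -0.007], "roll": 0}, {"grip": 0.4, "slide": [-0.026, -0.1, -0.007], "roll": 0}, {"grip": 0.4, "slide": [-0.039, -0.15, -0.007], "roll": 0}, {"grip": 0.4, "slide": [-0.052, -0.2, -0.007], "roll": 0}, {"grip": 0.4, "slide": [-0.066, -0.25, -0.007], "roll": 0}]}}

```text
time_s: 7.15
tcp_pos: [0.5636, 0.1162, 0.207]
eef_rot: [180.0, 0.0, -164.3]
contact_force: [0.3, 0.5, 0.4]
gripper_width: 0.0526
```

Request:
{"name": "apply_moves", "arguments": {"commands": [{"grip": 0.4, "slide": [-0.008, -0.03, 0], "roll": 0}, {"grip": 0.4, "slide": [-0.015, -0.057, 0], "roll": 0}, {"grip": 0.4, "slide": [-0.015, -0.057, 0.02], "roll": 0}, {"grip": 0.4, "slide": [-0.015, -0.057, 0.02], "roll": 0}]}}

```text
time_s: 7.65
tcp_pos: [0.592, 0.0661, 0.1853]
eef_rot: [180.0, -0.2, -164.4]
contact_force: [0.1, 0.2, 0.1]
gripper_width: 0.0529
```

```bash
python3 - <<'E'
from h import *
go([.594,.067,.102])
p,d=capture("wrist");cv2.imwrite("pics/w2.png",p[:,:,::-1])
E
```

```text
t 7.65 tcp [0.592  0.0661 0.1853] rot [ 1.7999e+02 -1.6000e-01 -1.6438e+02] w 0.0529 F [0.1 0.2 0.1]
slide [-0.0024  0.0003  0.0833]
```

View pics/w2.png

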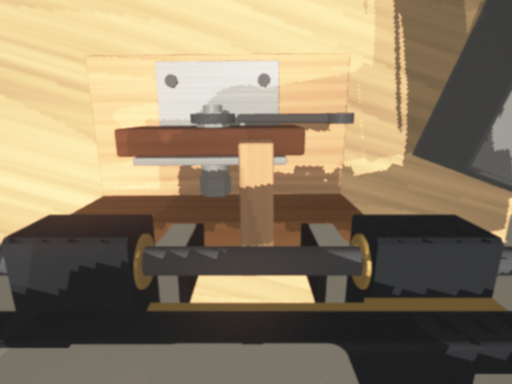

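offcut_b (column 256) is centred between the fingers at columns 180 and 330. Going down.

Request:
{"name": "apply_moves", "arguments": {"commands": [{"grip": 0.4, "slide": [-0.002, 0, 0.03], "roll": 0}, {"grip": 0.4, "slide": [-0.002, 0, 0.06], "roll": 0}, {"grip": 0.4, "slide": [-0.002, 0, 0.083], "roll": 0}, {"grip": 0.4, "slide": [-0.002, 0, 0.083], "roll": 0}, {"grip": 0.8, "slide": [-0.002, 0, 0.083], "roll": 0}]}}

```text
time_s: 8.32
tcp_pos: [0.5958, 0.0679, 0.1051]
eef_rot: [-180.0, 0.1, -164.3]
contact_force: [0.4, -0.1, 1.4]
gripper_width: 0.0471
```

Request:
{"name": "apply_moves", "arguments": {"commands": [{"grip": 0.9, "slide": [0, 0, 0], "roll": 0}, {"grip": 0.9, "slide": [0, 0, 0], "roll": 0}, {"grip": 0.9, "slide": [0, 0, 0], "roll": 0}, {"grip": 0.9, "slide": [0, 0, -0.04], "roll": 0}, {"grip": 0.9, "slide": [0, 0, -0.1], "roll": 0}]}}

```text
time_s: 8.95
tcp_pos: [0.5936, 0.0669, 0.2028]
eef_rot: [-180.0, -0.3, -164.3]
contact_force: [1.6, 0.7, 0.5]
gripper_width: 0.024
```

```bash
python3 - <<'E'
from h import *
go([.43,.290,.205])
E
```

```text
t 8.95 tcp [0.5936 0.0669 0.2028] rot [-179.98   -0.27 -164.33] w 0.024 F [1.6 0.7 0.5]
slide [ 0.0973  0.259  -0.0018]
```

Request:
{"name": "apply_moves", "arguments": {"commands": [{"grip": 0.9, "slide": [0.019, 0.05, -0.003], "roll": 0}, {"grip": 0.9, "slide": [0.038, 0.1, -0.003], "roll": 0}, {"grip": 0.9, "slide": [0.057, 0.15, -0.003], "roll": 0}, {"grip": 0.9, "slide": [0.076, 0.2, -0.003], "roll": 0}, {"grip": 0.9, "slide": [0.097, 0.256, -0.003], "roll": 0}]}}

```text
time_s: 9.57
tcp_pos: [0.4312, 0.2886, 0.2068]
eef_rot: [180.0, 0.0, -164.3]
contact_force: [0.6, 0.3, -0.2]
gripper_width: 0.0238
```

Request:
{"name": "apply_moves", "arguments": {"commands": [{"grip": 0.9, "slide": [0, 0, 0.05], "roll": 0}, {"grip": 0.9, "slide": [0, 0, 0.1], "roll": 0}, {"grip": 0.9, "slide": [0, 0, 0.15], "roll": 0}, {"grip": 0.9, "slide": [0, 0, 0.152], "roll": 0}, {"grip": 0.55, "slide": [0, 0, 0.152], "roll": 0}]}}

```text
time_s: 10.2
tcp_pos: [0.4331, 0.2883, 0.0559]
eef_rot: [180.0, 0.1, -164.3]
contact_force: [0.7, 1.4, 0.5]
gripper_width: 0.029
```

Request:
{"name": "apply_moves", "arguments": {"commands": [{"grip": 0.55, "slide": [0, 0, 0], "roll": 0}, {"grip": 0.55, "slide": [0, 0, 0], "roll": 0}, {"grip": 0.55, "slide": [0, 0, -0.05], "roll": 0}, {"grip": 0.5, "slide": [0, 0, -0.11], "roll": 0}, {"grip": 0.5, "slide": [0, 0, -0.155], "roll": 0}]}}

```text
time_s: 10.82
tcp_pos: [0.4327, 0.2879, 0.2133]
eef_rot: [179.9, 0.2, -164.3]
contact_force: [0.8, 0.1, -0.6]
gripper_width: 0.0438
```

```bash
python3 - <<'E'
from h import *
go([.598,.029,.205])
p,d=capture("wrist");cv2.imwrite("pics/w3.png",p[:,:,::-1])
E
```

```text
t 10.825 tcp [0.4327 0.2879 0.2133] rot [ 179.88    0.18 -164.31] w 0.0438 F [ 0.8  0.1 -0.6]
slide [-0.089 -0.294  0.008]
```

View pics/w3.png

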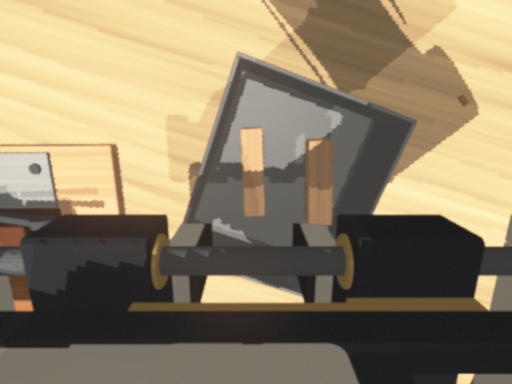

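Both offcuts lie flat in the bin at (253,172) and (318,180). Next, above the bolt head.

Request:
{"name": "apply_moves", "arguments": {"commands": [{"grip": 0.5, "slide": [-0.018, -0.059, 0], "roll": 0}, {"grip": 0.5, "slide": [-0.036, -0.118, 0], "roll": 0}, {"grip": 0.5, "slide": [-0.054, -0.177, 0], "roll": 0}, {"grip": 0.5, "slide": [-0.072, -0.236, 0], "roll": 0}, {"grip": 0.5, "slide": [-0.089, -0.292, 0], "roll": 0}]}}

```text
time_s: 11.5
tcp_pos: [0.5979, 0.0287, 0.2105]
eef_rot: [180.0, 0.1, -164.3]
contact_force: [0.5, 0.5, 0.1]
gripper_width: 0.0438
```

Request:
{"name": "apply_moves", "arguments": {"commands": [{"grip": 0.5, "slide": [0, 0, 0.03], "roll": 0}, {"grip": 0.5, "slide": [0, 0, 0.03], "roll": 0}, {"grip": 0.5, "slide": [0, 0, 0.03], "roll": 0}]}}

```text
time_s: 11.88
tcp_pos: [0.5972, 0.031, 0.1808]
eef_rot: [-180.0, 0.1, -164.3]
contact_force: [0.2, 0.4, 0.4]
gripper_width: 0.0436
```

```bash
python3 - <<'E'
from h import *
go([.598,.029,.053])
p,d=capture("wrist");c=get_calibration("wrist");cv2.imwrite("pics/w4.png",p[:,:,::-1])
W=pts("w",p,d,c)
f=np.array([[.961,.2756],[-.2756,.961]])
F=W.copy();F[...,:2]=(W[...,:2]-np.array([.5976,.029]))@f.T*1000
Z=W[...,2]
m=(abs(F[...,0])<16)&(abs(F[...,1])<20)&(Z>.06)&(Z<.095)
print("head-ish: median fix xy",np.nanmedian(F[m],0), m.sum())
for lo,hi in[(-16,-10),(-8,-2),(-2,4),(4,8)]:
  mm=m&(F[...,0]>lo)&(F[...,0]<hi)
  if mm.sum()>5: print(lo,hi,mm.sum(),"y",np.percentile(F[mm][:,1],[1,50,99]).round(1),"zmax",np.percentile(F[mm][:,2],98).round(4),"x",F[mm][:,0].min(),F[mm][:,0].max())
ms=(F[...,0]<-40)&(F[...,0]>-75)&(F[...,1]>20)&(F[...,1]<140)&(Z>.06)&(Z<.17)
mm=F[ms];print("spanner x",np.percentile(mm[:,0],[2,50,98]),"y",np.percentile(mm[:,1],98),"zmax",np.percentile(mm[:,2],98))
br=(F[...,0]>-34)&(F[...,0]<-12)&(abs(F[...,1])<70)&(Z>.102)&(Z<.108)
mm=F[br];print("bracket",br.sum(),np.percentile(mm,[2,50,98],axis=0))
for b in boxes_of("bolt_head","wrist"): 
    X=w(c,b["position"]);print(b["score"],X,f@(X[:2]-[.5976,.029]),px(c,X))
E
```

```text
t 11.875 tcp [0.5972 0.031  0.1808] rot [-1.7998e+02  7.0000e-02 -1.6426e+02] w 0.0436 F [0.2 0.4 0.4]
slide [-1.000e-04 -2.100e-03  1.278e-01] 
head-ish: median fix xy [-3.60469665  5.17247527  0.08291455] 819
-16 -10 185 y [-6.   5.2 16.5] zmax 0.0852 x -15.974130586987375 -10.01264431984822
-8 -2 235 y [-7.8  5.2 18.7] zmax 0.0859 x -7.8487942176428005 -2.016648942070521
-2 4 200 y [-7.9  5.2 17.7] zmax 0.0859 x -1.992597862903392 3.9713204408165694
4 8 132 y [-8.   4.3 17.7] zmax 0.0861 x 4.029591395525387 7.882260008127909
spanner x [-61.02046975 -50.7020039  -40.65597348] y 109.06421062202186 zmax 0.11393451681207377
bracket 1280 [[-28.65143756 -52.03045651   0.1027191 ]
 [-25.91516772   5.081171     0.10524546]
 [-22.70050753  62.53169812   0.10677182]]
0.78 [0.59628978 0.03553988 0.08477814] [0.00054327 0.00664592] [256. 193.]
```

View pics/w4.png

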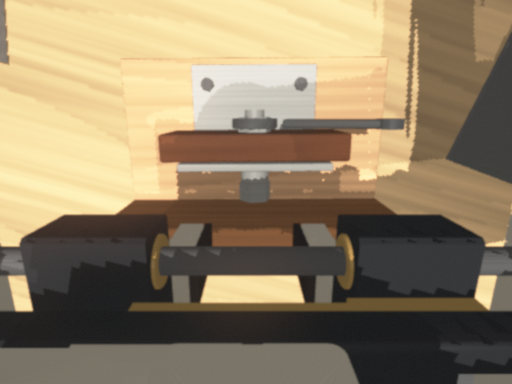

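The head is at (255,188), centred between the fingertips; the spanner is off to the right at (345,124), in front of the bracket. Descending in steps.

Request:
{"name": "apply_moves", "arguments": {"commands": [{"grip": 0.5, "slide": [0, 0, 0.02], "roll": 0}, {"grip": 0.5, "slide": [0, 0, 0.04], "roll": 0}, {"grip": 0.5, "slide": [0, 0, 0.06], "roll": 0}, {"grip": 0.5, "slide": [0, 0, 0.075], "roll": 0}, {"grip": 0.5, "slide": [0, 0, 0.075], "roll": 0}]}}

```text
time_s: 12.6
tcp_pos: [0.5965, 0.0309, 0.1041]
eef_rot: [-180.0, -0.1, -164.3]
contact_force: [0.2, -0.7, 0.6]
gripper_width: 0.044
```

```bash
python3 - <<'E'
from h import *
go([.598,.030,.053])
p,d=capture("wrist");cv2.imwrite("pics/w5.png",p[:,:,::-1])
p,d=capture("side");cv2.imwrite("pics/s5.png",cv2.resize(p[100:260,160:340],None,fx=4,fy=3.75)[:,:,::-1])
E
```

```text
t 12.6 tcp [0.5965 0.0309 0.1041] rot [-1.8000e+02 -7.0000e-02 -1.6427e+02] w 0.044 F [ 0.2 -0.7  0.6]
slide [-0.0013 -0.0013  0.0511]
```

View pics/w5.png

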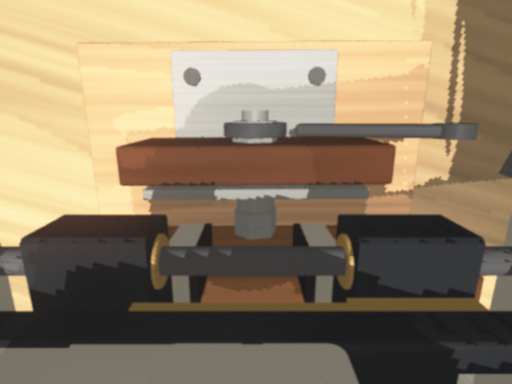

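View pics/s5.png

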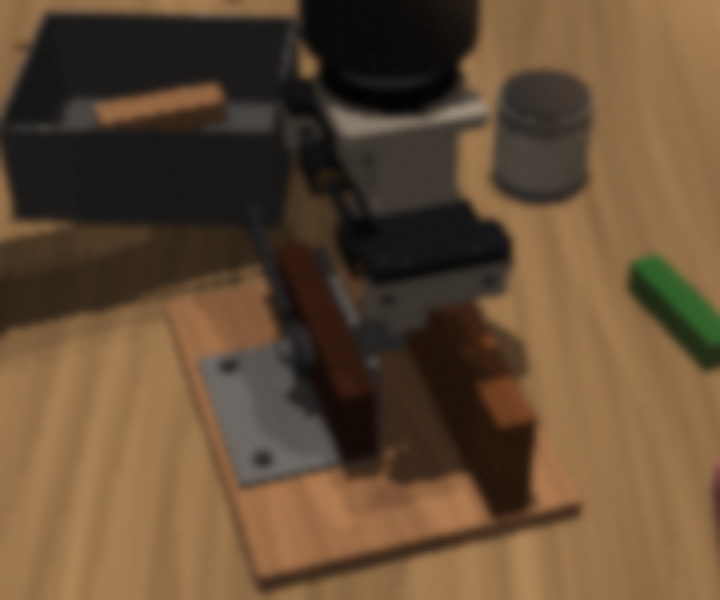

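The wrist view shows the head at (255,215), still centred between the finger columns 210 and 300. The side view shows the fingers over the gap and the gripper clear of the spanner. I'll go down the rest of the way.

Request:
{"name": "apply_moves", "arguments": {"commands": [{"grip": 0.5, "slide": [-0.001, 0, 0.015], "roll": 0}, {"grip": 0.5, "slide": [-0.001, 0, 0.03], "roll": 0}, {"grip": 0.5, "slide": [-0.001, 0, 0.045], "roll": 0}, {"grip": 0.5, "slide": [-0.001, 0, 0.051], "roll": 0}, {"grip": 0.5, "slide": [-0.001, 0, 0.051], "roll": 0}]}}

```text
time_s: 13.32
tcp_pos: [0.5975, 0.0306, 0.0528]
eef_rot: [-180.0, -0.1, -164.3]
contact_force: [-0.8, -0.6, 0.8]
gripper_width: 0.0436
```

Request:
{"name": "apply_moves", "arguments": {"commands": [{"grip": 0.7, "slide": [0, 0, 0], "roll": 0}, {"grip": 0.9, "slide": [0, 0, 0], "roll": 0}, {"grip": 0.9, "slide": [0, 0, 0], "roll": 0}, {"grip": 0.9, "slide": [0, 0, 0], "roll": 0}, {"grip": 0.9, "slide": [0, 0, 0], "roll": 0}], "grip_force": 35}}

```text
time_s: 13.95
tcp_pos: [0.5977, 0.0331, 0.0539]
eef_rot: [179.9, 0.1, -164.3]
contact_force: [-4.0, 12.5, 1.2]
gripper_width: 0.0249
```

The jaws hold at a 25 mm opening with a 13 N sideways load, so the head sits about 2.5 mm further +y. I'll relieve that.

Request:
{"name": "apply_moves", "arguments": {"commands": [{"grip": 0.9, "slide": [0, 0.0013, 0], "roll": 0}, {"grip": 0.9, "slide": [0, 0.0025, 0], "roll": 0}, {"grip": 0.9, "slide": [0, 0.0025, 0], "roll": 0}, {"grip": 0.9, "slide": [0, 0.0025, 0], "roll": 0}]}}

```text
time_s: 14.45
tcp_pos: [0.5977, 0.0333, 0.0539]
eef_rot: [180.0, 0.1, -164.3]
contact_force: [0.3, 1.0, 1.4]
gripper_width: 0.0246
```

```bash
python3 - <<'E'
from h import *
go([.598,.030,.053])
p,d=capture("wrist");cv2.imwrite("pics/w6.png",p[:,:,::-1])
p2,d2=capture("top");cv2.imwrite("pics/t6.png",p2[:,:,::-1])
p3,d3=capture("side");cv2.imwrite("pics/s6.png",p3[:,:,::-1]);np.savez("a6.npz",w=p,wd=d,t=p2,td=d2,s=p3,sd=d3)
E
```

```text
t 14.45 tcp [0.5977 0.0333 0.0539] rot [ 1.8000e+02  5.0000e-02 -1.6432e+02] w 0.0246 F [0.3 1.  1.4]
slide [ 0.0006 -0.0033  0.0009]
```

Request:
{"name": "apply_moves", "arguments": {"commands": [{"grip": 0.9, "slide": [0, 0, 0], "roll": 0}, {"grip": 0.9, "slide": [0, 0, 0], "roll": 0}, {"grip": 0.9, "slide": [0, 0, 0], "roll": 0}, {"grip": 0.9, "slide": [0, 0, 0], "roll": 0}, {"grip": 0.9, "slide": [0, 0, 0], "roll": 0}]}}

```text
time_s: 15.22
tcp_pos: [0.5976, 0.0333, 0.0539]
eef_rot: [-180.0, 0.0, -164.3]
contact_force: [1.4, 1.1, 4.5]
gripper_width: 0.025
```

Request:
{"name": "apply_moves", "arguments": {"commands": [{"grip": 0.9, "slide": [0, 0, 0], "roll": 0}, {"grip": 0.9, "slide": [0, 0, 0], "roll": 0}, {"grip": 0.9, "slide": [0, 0, 0], "roll": 0}, {"grip": 0.9, "slide": [0, 0, 0], "roll": 0}, {"grip": 0.9, "slide": [0, 0, 0], "roll": 0}]}}

```text
time_s: 15.85
tcp_pos: [0.5976, 0.0333, 0.0539]
eef_rot: [-180.0, 0.0, -164.3]
contact_force: [1.5, 1.4, 4.9]
gripper_width: 0.0246
```

Request:
{"name": "apply_moves", "arguments": {"commands": [{"grip": 0.9, "slide": [0, 0, 0], "roll": 0}, {"grip": 0.9, "slide": [0, 0, 0], "roll": 0}, {"grip": 0.9, "slide": [0, 0, 0], "roll": 0}, {"grip": 0.9, "slide": [0, 0, 0], "roll": 0}, {"grip": 0.9, "slide": [0, 0, 0], "roll": 0}]}}

```text
time_s: 16.48
tcp_pos: [0.5976, 0.0333, 0.0539]
eef_rot: [-180.0, 0.0, -164.3]
contact_force: [0.9, 0.9, 5.1]
gripper_width: 0.0248
```

Request:
{"name": "apply_moves", "arguments": {"commands": [{"grip": 0.9, "slide": [0, 0, 0], "roll": 0}, {"grip": 0.9, "slide": [0, 0, 0], "roll": 0}, {"grip": 0.9, "slide": [0, 0, 0], "roll": 0}, {"grip": 0.9, "slide": [0, 0, 0], "roll": 0}, {"grip": 0.9, "slide": [0, 0, 0], "roll": 0}]}}

```text
time_s: 17.1
tcp_pos: [0.5976, 0.0333, 0.0539]
eef_rot: [-180.0, 0.0, -164.3]
contact_force: [1.0, 1.6, 5.6]
gripper_width: 0.0248
```

```bash
python3 - <<'E'
from h import *
go([.598,.030,.053])
a=np.load("a6.npz")
def ang(p,d,n):
    m=cut_out("spanner",n)
    c=get_calibration(n);W=pts(n,p,d,c)
    f=np.array([[.961,.2756],[-.2756,.961]])
    F=W.copy();F[...,:2]=(W[...,:2]-np.array([.5976,.029]))@f.T*1000;F[...,2]*=1000
    if m:
        mm=m[0]["mask"]
    else: print("none");mm=np.ones(d.shape,bool)
    return mm,F
for n,k in(("wrist","w"),("top","t"),("side","s")):
    p,d=capture(n);cv2.imwrite(f"pics/{k}7.png",p[:,:,::-1])
    mm,F=ang(p,d,n)
    _,F0=ang(a[k],a[k+"d"],n)
    for FF in (F0,F):
        g=mm&(FF[...,1]>30)&(FF[...,1]<130)&(FF[...,0]<-45)&(FF[...,0]>-70)&(FF[...,2]>60)&(FF[...,2]<170)
        P=FF[g]
        if len(P)>10: print(n,len(P),np.polyfit(P[:,1],P[:,2],1).round(4))
    df=np.abs(p.astype(int)-a[k].astype(int)).max(2);print(n,"changed px on spanner",(df[mm]>25).sum(),mm.sum())
for n in ("offcut_a","tin","screwdriver"):
    for b in boxes_of(n,"top"): print(n,round(b["score"],2),w(get_calibration("top"),b["position"]).round(3))
E
```

```text
t 17.1 tcp [0.5976 0.0333 0.0539] rot [-1.7999e+02  4.0000e-02 -1.6430e+02] w 0.0248 F [1.  1.6 5.6]
slide [ 0.0006 -0.0033  0.0009] 
wrist 3771 [ 0.2509 77.7034]
wrist 3768 [ 0.2507 77.7253]
wrist changed px on spanner 33 5593
top 129 [ 0.2801 76.8092]
top 130 [ 0.2723 77.6398]
top changed px on spanner 0 224
side 89 [ 0.2742 75.9521]
side 87 [ 0.2671 76.3941]
side changed px on spanner 0 140
offcut_a 0.65 [ 0.801 -0.1    0.032]
tin 0.89 [0.724 0.28  0.085]
screwdriver 0.65 [ 0.737 -0.375  0.022]
screwdriver 0.53 [0.534 0.004 0.014]
screwdriver 0.29 [0.454 0.28  0.02 ]
```

View pics/w6.png

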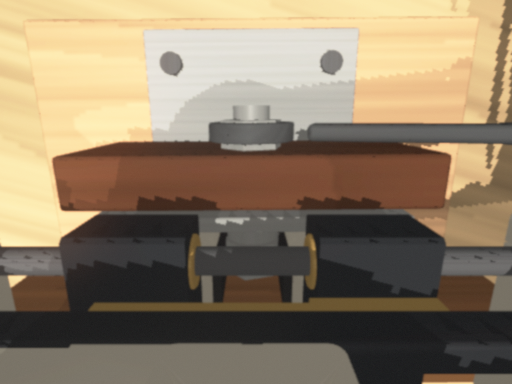

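The spanner is still (wrist slope 0.2509, then 0.2507 after 2.6 s). The vertical force is creeping up slightly, so I'll firm the grip and recheck over a longer time.

Request:
{"name": "apply_moves", "arguments": {"commands": [{"grip": 0.9, "slide": [0, 0, 0], "roll": 0}, {"grip": 0.9, "slide": [0, 0, 0], "roll": 0}, {"grip": 0.9, "slide": [0, 0, 0], "roll": 0}, {"grip": 0.9, "slide": [0, 0, 0], "roll": 0}, {"grip": 0.9, "slide": [0, 0, 0], "roll": 0}], "grip_force": 50}}

```text
time_s: 18.32
tcp_pos: [0.5976, 0.0333, 0.0539]
eef_rot: [-180.0, 0.0, -164.3]
contact_force: [2.3, 0.7, 6.3]
gripper_width: 0.0245
```

Request:
{"name": "apply_moves", "arguments": {"commands": [{"grip": 0.9, "slide": [0, 0, 0], "roll": 0}, {"grip": 0.9, "slide": [0, 0, 0], "roll": 0}, {"grip": 0.9, "slide": [0, 0, 0], "roll": 0}, {"grip": 0.9, "slide": [0, 0, 0], "roll": 0}, {"grip": 0.9, "slide": [0, 0, 0], "roll": 0}]}}

```text
time_s: 18.95
tcp_pos: [0.5976, 0.0333, 0.0539]
eef_rot: [-180.0, 0.0, -164.3]
contact_force: [1.4, 1.8, 5.8]
gripper_width: 0.0243
```

Request:
{"name": "apply_moves", "arguments": {"commands": [{"grip": 0.9, "slide": [0, 0, 0], "roll": 0}, {"grip": 0.9, "slide": [0, 0, 0], "roll": 0}, {"grip": 0.9, "slide": [0, 0, 0], "roll": 0}, {"grip": 0.9, "slide": [0, 0, 0], "roll": 0}, {"grip": 0.9, "slide": [0, 0, 0], "roll": 0}]}}

```text
time_s: 19.58
tcp_pos: [0.5976, 0.0333, 0.0539]
eef_rot: [-180.0, 0.0, -164.3]
contact_force: [0.7, 0.8, 4.7]
gripper_width: 0.0245
```

```bash
python3 - <<'E'
from h import *
a=np.load("a6.npz")
go([.598,.030,.053])
c=get_calibration("wrist");p,d=capture("wrist")
m=cut_out("spanner","wrist")[0]["mask"]
f=np.array([[.961,.2756],[-.2756,.961]])
for D in(a["wd"],d):
    F=pts("w",p,D,c);F[...,:2]=(F[...,:2]-np.array([.5976,.029]))@f.T
    F*=[1000,1000,1] if 0 else 1
    g=m&(F[...,1]>.03)&(F[...,1]<.13)&(F[...,0]<-.045)&(F[...,0]>-.07)&(F[...,2]>.06)
    print(np.polyfit(F[g][:,1],F[g][:,2],1))
p,d=capture("top");cv2.imwrite("pics/t8.png",p[:,:,::-1])
E
```

```text
t 19.575 tcp [0.5976 0.0333 0.0539] rot [-1.7999e+02  5.0000e-02 -1.6430e+02] w 0.0245 F [0.7 0.8 4.7]
slide [ 0.0005 -0.0033  0.0009] 
[0.24560169 0.07795167]
[0.24390104 0.07797375]
```

View pics/t8.png

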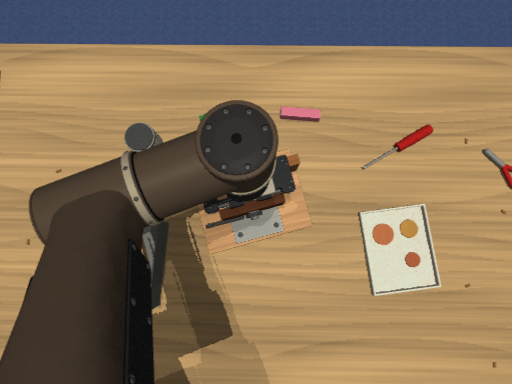

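The bolt stands still (at most 0.0004 rad/s by the images). The tin at (140,137) and the screwdriver at (405,142) are where they were. Handing in.

```bash
python3 -c "
from plant import *
print(close_job())"
```

```text
the job is handed in; nothing more can be done
None
```

I put both natural-wood offcuts in the bin, then gripped the bolt head between the fingertips at 50 N and handed the job in while still holding it, about 20 s in. No verdict was reported.

- **Offcuts:** after the second release, the wrist picture showed both lying flat inside the bin. They were not seen again before handing in, because the arm hid most of the bin.
- **Grip:** the jaws stopped at 24.5 mm on the 24 mm head, and the grasp point is within about 5 mm of where I measured the head. I inferred the finger force from the commanded grip, since it is not measured directly.
- **Bolt:** the spanner's slope changed by 0.0002 over the first 2.6 s of holding and by about 0.0017 over 5 s. That is roughly 0.0003 rad/s, well under the 0.005 limit.
- **Bystanders:** the tin and screwdriver showed no change in position. The green and pink look-alikes and the spanner were not touched, as far as pictures and forces showed.

**Disagreements:**
- **Camera offset:** the top and wrist cameras differed by 4 to 5 mm along the gap on where the head sits. The first closing gave a 13 N sideways load, which I relieved with a 2.5 mm shift.
- **Leftover force:** about 5 N of vertical force remained on the tool while holding.

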